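# Put the coffee jar and sugar bowl away by height

## Task

Put the coffee jar and the sugar bowl away in the two little open-fronted shelf units: the tall jar in the unit with the high roof, the low sugar bowl in the unit with the low roof. Each must end standing upright on its unit's floor, far enough in to be wholly under the roof, and let go of. Do not tip either of them over, and leave the flask, the cups and the milk jug where they stand.

Things in the scene. Friction and masses are not known exactly. Their poses are not given: they have to be found in the camera images.
- coffee_jar: Round amber glass jar with a paper band and a black lid, loose, upright, about 350 g (varies by up to 30 percent). 92 tall; glass body 66 in diameter up to height 74, lid 64 in diameter from height 76 to 92. The lid does not come off. It slides without tipping when pushed slowly up to 55 above its foot. Origin at the centre of its underside, z up.
- sugar_bowl: Round steel sugar bowl with its lid shut, loose, upright, about 280 g (varies by up to 30 percent). 66 tall in all; body 64 in diameter from height 6 to 47 (60 at the very foot), the shallow lid up to 58 (65 in diameter at its rim, 47 to 50 high), then a small black knob. The lid stays shut. Slides when pushed. Origin at the centre of its underside, z up.
- high_tier: Fixed shelf unit with the high roof: grey floor, wooden roof, white sides. Origin on the table, mid-width, below the roof's front edge; x points inward (away from the robot), y left, z up; slightly yawed. Floor 140 wide, top at z = 12, from x = -112 to 108; its part x -112 to 0 is an open ledge without roof or sides. Low back rail, top at z = 32, front face at x = 98.
- low_tier: Fixed shelf unit with the low roof. Same make, origin, axes and sizes as high_tier, save for the height of roof and sides (see low_roof).
- high_roof (a point): Middle of the front edge of high_tier's roof, on its underside, 116 above the table (104 above the unit's floor). The roof is 6 thick and reaches 106 inward from here; under it the side panels' inner faces are 120 apart. Axes as high_tier.
- low_roof (a point): Middle of the front edge of low_tier's roof, on its underside, 92 above the table (80 above the unit's floor). Roof 6 thick, 106 deep; side panels' inner faces 120 apart. Axes as low_tier.
- flask: Bystander: chrome flask with black press top, 277 tall, 120 in diameter, spout and handle out to 90 from its axis. Origin at the centre of its underside.
- cup_stack: Bystander: stack of four white plastic cups, 124 tall, 72 in diameter. Origin at the centre of its underside.
- milk_jug: Bystander: white ceramic milk jug, 95 tall, 76 in diameter, handle out to 67 from its axis; it stands on a flat green round trivet 170 in diameter, 6 thick. Origin at the centre of its underside.
Mind the look-alikes: they are no part of the job. What is shaped like the sugar_bowl but blue or pink is not meant.

How it is judged:
By the outcome, as a careful person would: the job done as asked, in the order asked, and still so for the second after the job is handed in, with the robot touching nothing.
It also fails if it takes over 72 s, if anything falls off the work surface, if the arm or the gripper's body presses on something with over 40 N, if the wrist force passes 120 N, or if a joint passes its speed limit or range.

## Robot

A 6-joint arm with a two-finger parallel gripper is mounted at the origin on the work surface. World frame = base frame: x ahead of the robot, y to its left, z up, the work surface at z = 0. Lengths are in m, angles in rad, forces in N, time in s.
With the tool pointing down it reaches from about 0.375 to 0.9 m from the base axis. Payload 3.1 kg.
Tool frame: the origin (TCP) lies midway between the tips of the shut fingers; the grasp point (between the pads) lies grip_point_offset behind it (grip_point_offset is the distance from the TCP to the grasp point, in m); y points along the fingers, z is the direction in which the jaws open and shut, and the axes are right-handed (so a half turn about y gives the same grasp; the last joint's range is limited). The gripper opens to 87 mm and grips with 3 to 60 N. Pads are 19 mm wide; open, the fingers measure 117 mm over their backs; the gripper's body (75 mm by 190 mm) begins 51 mm behind the grasp point.
Start: joints at [-1.498, 0.527, 1.433, -0, 1.181, -0.178], TCP at [0.155, -0.605, 0.223] pointing down, gripper open.
Joint ranges: [-3.08, 3.08], [-0.75, 2.2], [0.22, 2.44], [-1.43, 4.57], [0, 2.65], [-2.85, 2.85]. Speed limits (rad/s): [2.79, 2.79, 3.14, 3.14, 3.14, 3.14].

## Interface

Orientations are given as a unit quaternion [x, y, z, w].
In Python, from rig import * gives the robot as it stands.
- The arm moves only by the tool jog_arm, never from a script. Its argument "increments" is a list that holds one entry, the list of rows, each a list of 7 numbers: the turn, a rotation vector about the world's x, y, z in degrees, then the shift along the world's x, y, z in m, then the closure, from -1 (fully open) to 1 (shut), so that 0 is half open. In form: [[[rx, ry, rz, x, y, z, jaw], ...]]. A call has 1 to 8 rows; each row is the pose to reach, as a shift and turn from the pose measured when the call began; what a row does not reach only later rows make up. A row lasts 1/10 s, in which the tool goes at most 50 mm and 8.59 degrees, less where a joint would pass 70% of its speed; a pose out of reach is approached as far as the arm can. A call with a gripper value outside its range is refused whole. The fingers move at their own pace and stop on an object; "squeeze" is the grip in N (left out, the last holds). Time passes only in rows, so rows that repeat a pose let the fingers close. It gives the time, the measured TCP pose, the force and the opening at its end, in the units of the state.
- get_obs(): the state, without advancing time (a new reading comes with each control period).
- camera(name): name is "scene" or "top"; returns the picture (480x640x3 uint8, red, green, blue); there is no depth.
- camera_info(name): a dict with "K" (3x3 intrinsics, pixels), "R" (3x3) and "t" (3): a world point X has camera coordinates R X + t. Camera axes: x right, y down, z forward; pixel columns grow to the right and rows downward; lengths in m; the calibration is good to about 2 mm. A picture is of the moment at which its call begins. camera_info takes no time and is no camera call.
- hand_in(): hands the job in, once; it reports no verdict.
The state is a dict: "time": time; "q": joint angles; "joint_velocities": joint speeds; "joint_torque": joint torques, N m; "position": TCP position; "tool_rot": TCP orientation; "ft_force": force on the tool from outside, world axes, zero at the start; "moment": the same for the moment, N m; "grip_width": finger opening in m.
Only numpy, scipy, OpenCV 4.12 (cv2) and the standard library are available. Lean on these libraries where they do the work, as an engineer would, in place of code of your own. Each camera call takes 0.05 s, during which the arm holds its last target.

## Working session

There is one attempt and no reset: what is moved stays moved. The work goes in short steps, Python scripts to look and compute and a tool call to move; the robot and the scene stay as the last step left them, time stands still between calls to the robot, and variables do not carry over. Pictures are saved under pics/ and viewed, and the job is handed in when it is done.

Besides the shell and the picture viewer there is one more tool, called after ">>>" as name(argument=value, ...) on one line, values as JSON. jog_arm: Moves the arm, as the interface text tells. Its arguments: {"type":"object","properties":{"increments":{"type":"array","items":{"type":"array","items":{"type":"array","items":{"type":"number"}}}},"squeeze":{"type":"number"}},"required":["increments"]}

```bash
ls; mkdir -p pics; python3 - <<'E'
from rig import *
import cv2
print(get_obs())
for n in("scene","top"):
    im=camera(n); cv2.imwrite(f"pics/{n}0.png",im[:,:,::-1]); print(n,camera_info(n))
E
```

```text
pics
{'time': 0.0, 'q': array([-1.49850397e+00,  5.28464205e-01,  1.43389632e+00, -7.69307688e-06,
        1.18139896e+00, -1.78519347e-01]), 'joint_velocities': array([ 0.00187617,  0.00084994, -0.00047292,  0.00078182,  0.00049008,
        0.00139151]), 'joint_torque': array([-1.63658209e-03, -4.40044284e+01, -1.76590115e+01,  6.32185838e-02,
        5.81821008e-02, -1.62730912e-04]), 'position': array([ 0.15507996, -0.6046993 ,  0.22157475]), 'tool_rot': array([-0.0884059 ,  0.70231847, -0.70078818,  0.08848222]), 'ft_force': array([0.75637954, 0.63221077, 0.53391356]), 'moment': array([-0.07692263, -0.00773807,  0.00726669]), 'grip_width': 0.08726217346232279}
scene {'K': array([[618.50896293,   0.        , 323.84166218],
       [  0.        , 618.50896293, 232.19103343],
       [  0.        ,   0.        ,   1.        ]]), 'R': array([[ 0.52298296,  0.85228467, -0.00998302],
       [ 0.73512252, -0.45695519, -0.50078621],
       [-0.4313742 ,  0.25456392, -0.86551344]]), 't': array([-0.27472426, -0.29492451,  2.04001473])}
top {'K': array([[472.42776718,   0.        , 316.85037234],
       [  0.        , 472.42776718, 235.14743951],
       [  0.        ,   0.        ,   1.        ]]), 'R': array([[-7.99403431e-03, -9.99966853e-01, -1.54516371e-03],
       [-9.96499989e-01,  8.09488109e-03, -8.32000306e-02],
       [ 8.32097807e-02,  8.74651717e-04, -9.96531669e-01]]), 't': array([0.02437474, 0.5081432 , 1.2687773 ])}
```

View pics/scene0.png

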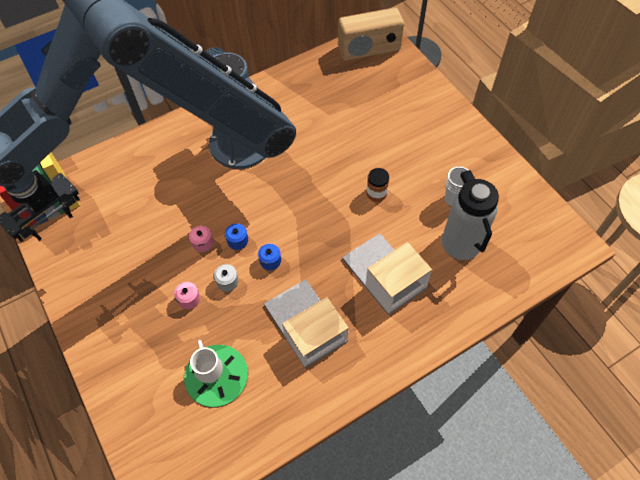

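View pics/top0.png

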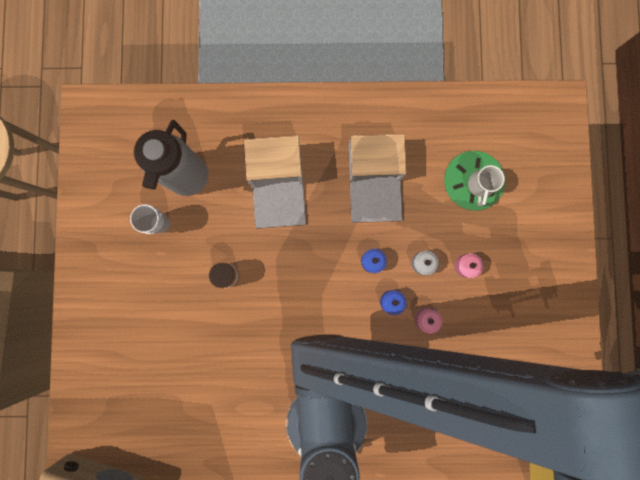

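```bash
cat > h.py <<'E'
import numpy as np, cv2, rig
from rig import *
def ci(n):
    c=camera_info(n); return np.array(c["K"]),np.array(c["R"]),np.array(c["t"])
def ray(n,u,v):
    K,R,t=ci(n); d=R.T@np.linalg.solve(K,[u,v,1.]); return -R.T@t,d/np.linalg.norm(d)
def onz(n,u,v,z):
    o,d=ray(n,u,v); return o+d*(z-o[2])/d[2]
def tri(a,b):
    o1,d1=ray("scene",*a);o2,d2=ray("top",*b)
    s=np.linalg.lstsq(np.c_[d1,-d2],o2-o1,rcond=None)[0]
    p,q=o1+s[0]*d1,o2+s[1]*d2
    return (p+q)/2,np.linalg.norm(p-q)
def proj(n,X):
    K,R,t=ci(n); p=K@(R@np.asarray(X,float)+t); return p[:2]/p[2]
def crop(src,x0,y0,w,h,s,out):
    im=cv2.imread(src)[y0:y0+h,x0:x0+w]; cv2.imwrite(out,cv2.resize(im,None,fx=s,fy=s,interpolation=cv2.INTER_CUBIC))
E
python3 - <<'E'
from h import *
print([x for x in dir(rig) if not x.startswith('_')], getattr(rig,'grip_point_offset',None))
crop("pics/top0.png",235,125,180,110,4,"pics/c_top_units.png")
crop("pics/scene0.png",255,225,190,145,4,"pics/c_sc_units.png")
crop("pics/scene0.png",165,215,130,100,6,"pics/c_sc_bowls.png")
a=cv2.imread("pics/scene0.png")[160:210,350:400];b=cv2.imread("pics/top0.png")[250:300,200:250]
c=cv2.imread("pics/top0.png")[240:290,400:450]
cv2.imwrite("pics/c_obj.png",cv2.resize(np.hstack([a,b,c]),None,fx=5,fy=5,interpolation=cv2.INTER_CUBIC))
E
```

```text
['Unreachable', 'camera', 'camera_info', 'get_obs', 'grip_point_offset', 'hand_in'] 0.0187
```

View pics/c_top_units.png

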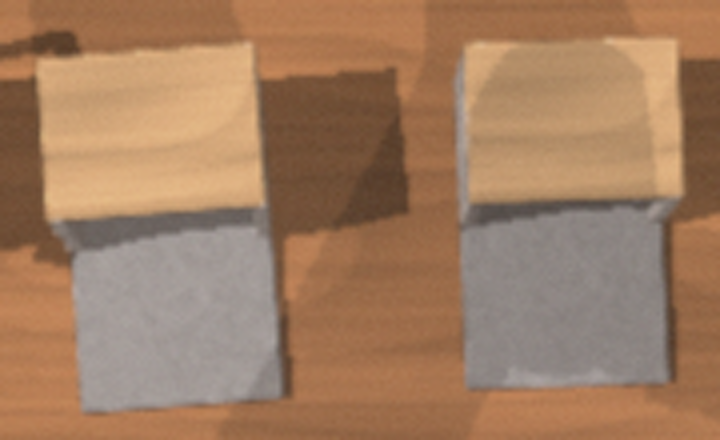

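View pics/c_sc_units.png

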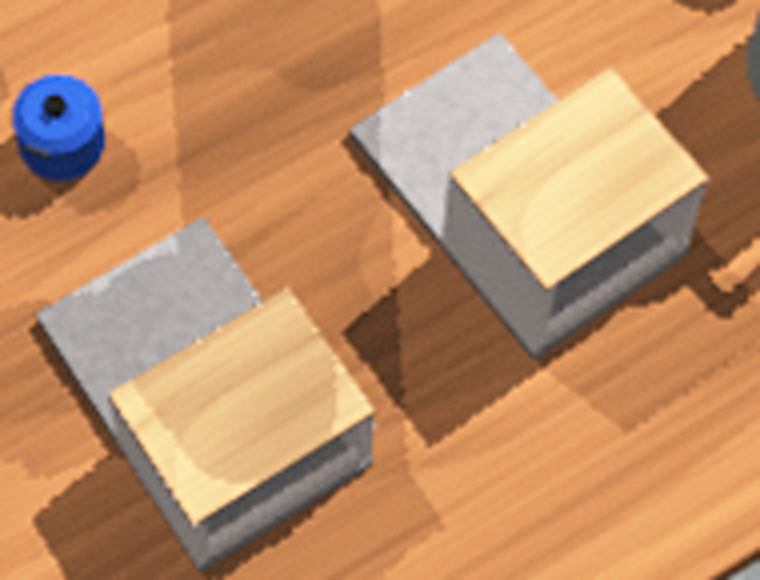

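View pics/c_sc_bowls.png

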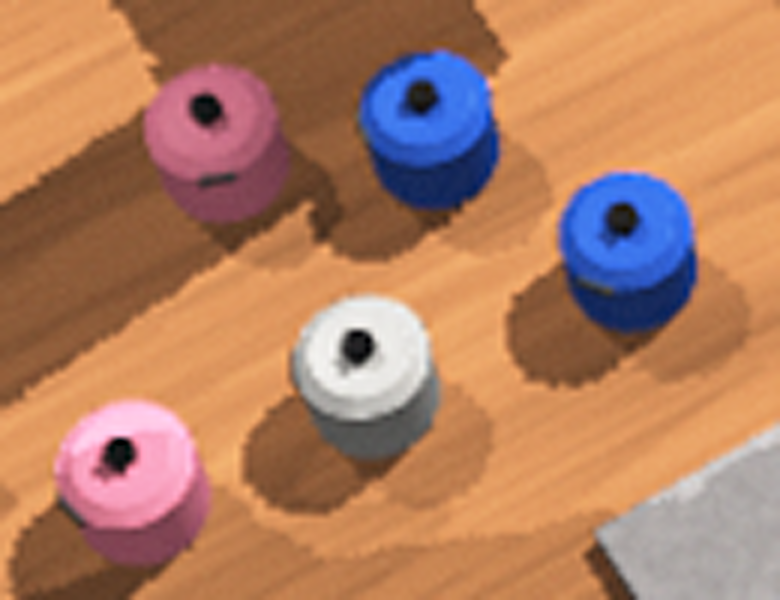

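View pics/c_obj.png

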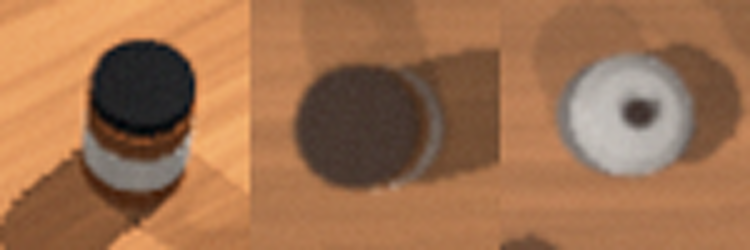

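```bash
cat > m.py <<'E'
from h import *
np.set_printoptions(precision=4,suppress=True)
T=lambda p:((p[0]+.5)/4-.5+235,(p[1]+.5)/4-.5+125)
S=lambda p:((p[0]+.5)/4-.5+255,(p[1]+.5)/4-.5+225)
U={"left":dict(rFL=((612,68),(48,220)),rFR=((450,176),(265,207)),rBL=((708,180),(37,60)),rBR=((550,288),(253,43)),lFL=((500,35),(83,411)),lFR=((349,135),(285,399))),
"right":dict(rFL=((289,289),(468,206)),rFR=((110,391),(683,198)),rBL=((374,410),(465,43)),rBR=((195,523),(679,40)),lFL=((203,219),(466,388)),lFR=((38,318),(668,382)))}
for u,d in U.items():
    P={}
    for k,(s,t) in d.items():
        P[k],e=tri(S(s),T(t)); print(u,k,P[k],"gap",round(e,4))
    f=(P["rFL"]+P["rFR"])/2; b=(P["rBL"]+P["rBR"])/2; l=(P["lFL"]+P["lFR"])/2
    x=b[:2]-l[:2]
    print(u,"roof z",np.mean([P[k][2] for k in P if k[0]=='r']),"ledge z",l[2],"origin",f[:2],"ledge mid",l[:2],"yaw fwd",np.degrees(np.arctan2(x[1],x[0])),
     "yaw side",[np.degrees(np.arctan2(-(P[a]-P[c])[0],(P[a]-P[c])[1])) for a,c in(("rFL","rFR"),("rBL","rBR"),("lFL","lFR"))])
# loose things
def blob(n,mask,near):
    k,_,st,c=cv2.connectedComponentsWithStats(mask.astype(np.uint8))
    ok=[i for i in range(1,k) if st[i,4]>4]
    i=min(ok,key=lambda i:np.hypot(*(c[i]-near))); return c[i],st[i]
ims={n:cv2.imread(f"pics/{n}0.png") for n in("scene","top")}
g={n:cv2.cvtColor(i,cv2.COLOR_BGR2GRAY) for n,i in ims.items()}
a,sa=blob("scene",g["scene"]<60,(378,177)); b,sb=blob("top",g["top"]<72,(221,275))
print("jar lid",a,sa,b,sb,tri(a,b))
a,sa=blob("scene",g["scene"]<80,(224,272)); b,sb=blob("top",g["top"]<95,(428,262))
print("knob",a,sa,b,sb,tri(a,b))
for n,c in(("scene",(226,277)),("top",(426,262))):
    hsv=cv2.cvtColor(ims[n],cv2.COLOR_BGR2HSV); m=(hsv[...,1]<40)&(hsv[...,2]>120)
    print(n,"steel",blob(n,m,c))
E
python3 m.py
```

```text
left rFL [0.6436 0.1988 0.1218] gap 0.0026
left rFR [0.6518 0.0604 0.1157] gap 0.0013
left rBL [0.7476 0.2056 0.1195] gap 0.0003
left rBR [0.7573 0.068  0.1223] gap 0.0027
left lFL [0.5324 0.1904 0.0115] gap 0.0019
left lFR [0.5405 0.0515 0.0037] gap 0.0023
left roof z 0.11981957615302957 ledge z 0.007590445280983127 origin [0.6477 0.1296] ledge mid [0.5365 0.1209] yaw fwd 4.1909753707876565 yaw side [np.float64(3.417141202173086), np.float64(4.032171643384439), np.float64(3.3507324833636547)]
right rFL [ 0.6564 -0.0708  0.0927] gap 0.0018
right rFR [ 0.659  -0.2098  0.0992] gap 0.0016
right rBL [ 0.7619 -0.0703  0.1015] gap 0.0005
right rBR [ 0.7644 -0.2088  0.0984] gap 0.0038
right lFL [ 0.5459 -0.0747  0.0099] gap 0.0001
right lFR [ 0.5497 -0.2134  0.0083] gap 0.0022
right roof z 0.0979330665957994 ledge z 0.00913365537055949 origin [ 0.6577 -0.1403] ledge mid [ 0.5478 -0.1441] yaw fwd 1.193338722474801 yaw side [np.float64(1.1064719676518493), np.float64(1.0410925889918525), np.float64(1.5566673933380808)]
jar lid [377.8055 178.8164] [368 168  21  23 365] [222.072  274.6831] [210 263  26  24 486] (array([0.4029, 0.2666, 0.0803]), np.float64(0.0006396158031999453))
knob [224.0952 272.1905] [222 270   5   6  21] [427.5 262. ] [425 260   6   5  26] (array([ 0.4317, -0.2689,  0.067 ]), np.float64(0.00044539297661611835))
scene steel (array([225.1797, 274.6638]), array([214, 265,  24,  20, 345], dtype=int32))
top steel (array([424.7036, 262.7262]), array([412, 251,  26,  24, 442], dtype=int32))
```

```bash
python3 - <<'E'
from h import *
from scipy.spatial.transform import Rotation as R
np.set_printoptions(precision=3,suppress=True)
o=get_obs(); M=R.from_quat(o["tool_rot"]).as_matrix(); print(M, "jaw yaw",np.degrees(np.arctan2(M[1,2],M[0,2])))
print([ (z,onz("top",222.07,274.68,z)) for z in(.085,.092)], onz("scene",377.8,177.5,.092))
for d in(M[:,2],M[:,0]):
  for s in(-.095,.095): print(proj("scene",o["position"]+d*s+np.array([0,0,.08])))
crop("pics/scene0.png",0,140,110,110,6,"pics/c_grip.png")
E
```

```text
[[-0.969 -0.     0.248]
 [-0.248  0.002 -0.969]
 [-0.    -1.    -0.002]] jaw yaw -75.63447661427072
[(0.085, array([0.403, 0.265, 0.085])), (0.092, array([0.403, 0.264, 0.092]))] [0.405 0.264 0.092]
[ 72.792 187.449]
[  8.142 233.738]
[ 62.586 232.681]
[ 20.644 188.469]
```

View pics/c_grip.png

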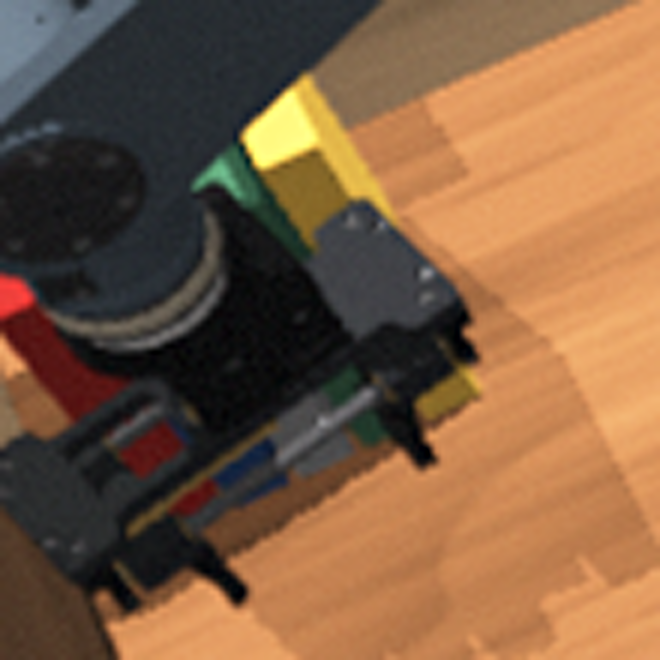

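>>> jog_arm(increments=[[[0,0,-3,0.03,0.025,0.01,-1],[0,0,-6,0.065,0.055,0.02,-1],[0,0,-10.6,0.1,0.085,0.03,-1],[0,0,-10.6,0.135,0.117,0.03,-1],[0,0,-10.6,0.175,0.15,0.03,-1],[0,0,-10.6,0.21,0.185,0.03,-1],[0,0,-10.6,0.25,0.22,0.03,-1],[0,0,-10.6,0.285,0.255,0.03,-1]]], squeeze=15)

```text
time: 0.9
position: [0.4385, -0.351, 0.2514]
tool_rot: [-0.023, 0.707, -0.706, 0.023]
ft_force: [0.3, -0.3, 0.0]
grip_width: 0.0871
```

>>> jog_arm(increments=[[[0,0,0,0.005,0.045,0,-1],[0,0,0,0.01,0.09,0,-1],[0,0,0,0.015,0.135,0,-1],[0,0,0,0.015,0.18,0,-1],[0,0,0,0.015,0.225,0,-1],[0,0,0,0.015,0.27,0,-1],[0,0,0,0.01,0.315,0,-1],[0,0,0,0.005,0.36,0,-1]]])

```text
time: 1.7
position: [0.4429, 0.0107, 0.2512]
tool_rot: [-0.023, 0.708, -0.706, 0.023]
ft_force: [0.6, 0.0, 0.9]
grip_width: 0.0867
```

>>> jog_arm(increments=[[[0,0,0,0,0.045,0,-1],[0,0,0,-0.008,0.09,0,-1],[0,0,0,-0.015,0.135,0,-1],[0,0,0,-0.022,0.18,0,-1],[0,0,0,-0.028,0.22,0,-1],[0,0,0,-0.034,0.25,0,-1],[0,0,0,-0.038,0.257,0,-1],[0,0,0,-0.038,0.257,0,-1]]])

```text
time: 2.5
position: [0.4038, 0.2683, 0.2508]
tool_rot: [-0.024, 0.707, -0.706, 0.023]
ft_force: [-0.1, 0.2, 0.2]
grip_width: 0.0872
```

>>> jog_arm(increments=[[[0,0,0,0,-0.003,-0.04,-1],[0,0,0,0,-0.003,-0.08,-1],[0,0,0,0,-0.003,-0.115,-1],[0,0,0,0,-0.003,-0.125,-1],[0,0,0,0,-0.003,-0.125,-1]]])

```text
time: 3.0
position: [0.4033, 0.2638, 0.1248]
tool_rot: [-0.025, 0.707, -0.707, 0.022]
ft_force: [0.3, -0.5, 0.4]
grip_width: 0.0871
```

```bash
python3 - <<'E'
from h import *
o=get_obs(); print(o["position"])
for n in("scene","top"): cv2.imwrite(f"pics/{n}1.png",camera(n)[:,:,::-1]); print(proj(n,o["position"]))
a=cv2.imread("pics/scene1.png")[120:240,310:430];b=cv2.imread("pics/top1.png")[210:330,160:280]
cv2.imwrite("pics/c1.png",cv2.resize(np.hstack([a,b]),None,fx=3,fy=3))
E
```

```text
[0.40332674 0.2638178  0.124762  ]
[377.99699963 170.69886226]
[219.47653836 274.43496509]
```

View pics/c1.png

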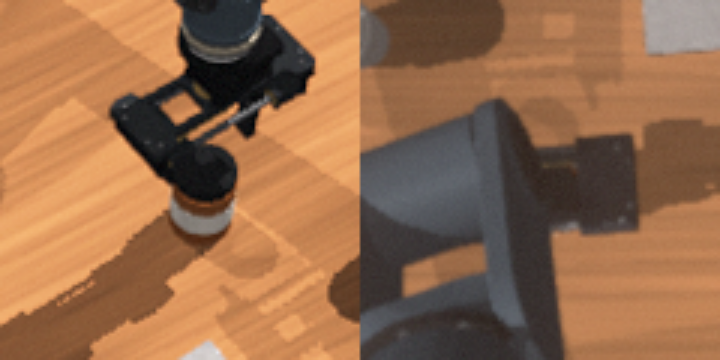

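>>> jog_arm(increments=[[[0,0,0,0.001,0.001,-0.025,-1],[0,0,0,0.001,0.001,-0.05,-1],[0,0,0,0.001,0.001,-0.075,-1],[0,0,0,0.001,0.001,-0.092,-1],[0,0,0,0.001,0.001,-0.092,-1]]])

```text
time: 3.6
position: [0.4065, 0.2659, 0.0348]
tool_rot: [-0.024, 0.707, -0.706, 0.024]
ft_force: [1.0, -0.5, -0.5]
grip_width: 0.0872
```

>>> jog_arm(increments=[[[0,0,0,0,0,0,0],[0,0,0,0,0,0,0],[0,0,0,0,0,0,0.5],[0,0,0,0,0,0,0.5],[0,0,0,0,0,0,0.5],[0,0,0,0,0,0,0.5]]], squeeze=15)

```text
time: 4.2
position: [0.4076, 0.2666, 0.036]
tool_rot: [-0.022, 0.708, -0.706, 0.025]
ft_force: [-1.4, 1.1, 7.7]
grip_width: 0.0652
```

>>> jog_arm(increments=[[[0,0,0,0,0,0.02,0.5],[0,0,0,0,0,0.045,0.5],[0,0,0,0,0,0.075,0.5],[0,0,0,0,0,0.1,0.5],[0,0,0,0,0,0.1,0.5]]], squeeze=20)

```text
time: 4.7
position: [0.4094, 0.2672, 0.1387]
tool_rot: [-0.02, 0.709, -0.705, 0.027]
ft_force: [1.1, -0.2, -3.7]
grip_width: 0.0647
```

>>> jog_arm(increments=[[[0,0,0,0.02,-0.015,0,0.5],[0,0,0,0.05,-0.04,0,0.5],[0,0,0,0.085,-0.07,0,0.5],[0,0,0,0.12,-0.1,0,0.5],[0,0,0,0.155,-0.125,0,0.5],[0,0,0,0.17,-0.138,0,0.5],[0,0,0,0.177,-0.142,0,0.5],[0,0,0,0.177,-0.142,0,0.5]]])

```text
time: 5.5
position: [0.5855, 0.125, 0.1372]
tool_rot: [-0.021, 0.709, -0.705, 0.026]
ft_force: [0.1, -0.2, -3.7]
grip_width: 0.0649
```

```bash
python3 - <<'E'
from h import *
o=get_obs(); print(o["position"],o["tool_rot"])
for n in("scene","top"): cv2.imwrite(f"pics/{n}2.png",camera(n)[:,:,::-1])
a=cv2.imread("pics/scene2.png")[180:330,310:460];b=cv2.imread("pics/top2.png")[110:260,200:350]
cv2.imwrite("pics/c2.png",cv2.resize(np.hstack([a,b]),None,fx=2.6,fy=2.6))
E
```

```text
[0.58549245 0.12503936 0.13724488] [-0.02095338  0.70862351 -0.70480978  0.02562914]
```

View pics/c2.png

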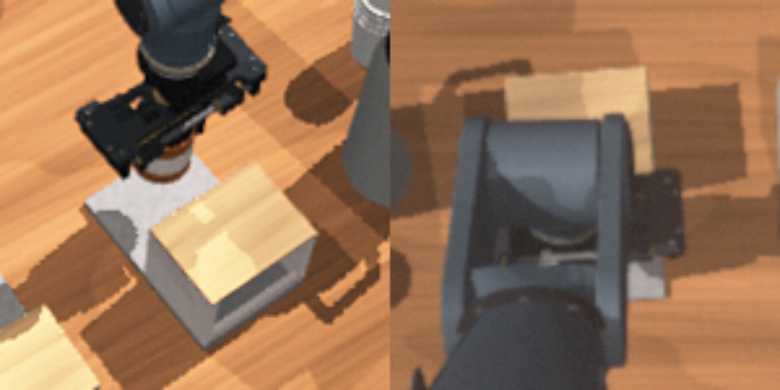

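>>> jog_arm(increments=[[[0,0,0,0,0.0,-0.025,0.5],[0,0,0,0,0,-0.05,0.5],[0,0,0,0,0,-0.07,0.5],[0,0,0,0,0,-0.08,0.5],[0,0,0,0,0,-0.084,0.5],[0,0,0,0,0,-0.084,0.5]]])

```text
time: 6.2
position: [0.5834, 0.127, 0.0537]
tool_rot: [-0.023, 0.709, -0.705, 0.026]
ft_force: [-0.2, -0.1, -2.7]
grip_width: 0.0651
```

>>> jog_arm(increments=[[[0,0,0,0,0,-0.002,0.5],[0,0,0,0,0,-0.004,0.5],[0,0,0,0,0,-0.004,0.5]]])

```text
time: 6.5
position: [0.5836, 0.127, 0.0501]
tool_rot: [-0.022, 0.709, -0.705, 0.026]
ft_force: [0.1, 0.5, -2.4]
grip_width: 0.0652
```

>>> jog_arm(increments=[[[0,0,0,0,0,-0.001,0.5],[0,0,0,0,0,-0.002,0.5],[0,0,0,0,0,-0.002,0.5]]])

```text
time: 6.8
position: [0.5838, 0.1269, 0.0482]
tool_rot: [-0.022, 0.709, -0.705, 0.026]
ft_force: [-0.2, 0.1, -2.7]
grip_width: 0.0649
```

>>> jog_arm(increments=[[[0,0,0,0,0,-0.001,0.5],[0,0,0,0,0,-0.002,0.5],[0,0,0,0,0,-0.002,0.5]]])

```text
time: 7.1
position: [0.5839, 0.127, 0.048]
tool_rot: [-0.022, 0.709, -0.705, 0.027]
ft_force: [-3.2, 0.4, 9.9]
grip_width: 0.0653
```

Contact with the floor. Release.

>>> jog_arm(increments=[[[0,0,0,0,0,0,-0.5],[0,0,0,0,0,0,-1],[0,0,0,0,0,0,-1],[0,0,0,0,0,0,-1]]])

```text
time: 7.5
position: [0.5842, 0.1269, 0.048]
tool_rot: [-0.022, 0.709, -0.705, 0.027]
ft_force: [-0.1, 1.7, -0.2]
grip_width: 0.0811
```

>>> jog_arm(increments=[[[0,0,0,0,0,0.03,-1],[0,0,0,0,0,0.07,-1],[0,0,0,0,0,0.11,-1],[0,0,0,-0.02,0,0.12,-1],[0,0,0,-0.05,0,0.12,-1],[0,0,0,-0.09,0,0.12,-1],[0,0,0,-0.13,0,0.12,1],[0,0,0,-0.13,0,0.12,1]]])

```text
time: 8.3
position: [0.4458, 0.1272, 0.1671]
tool_rot: [-0.026, 0.709, -0.705, 0.023]
ft_force: [0.3, -0.9, 0.2]
grip_width: 0.0779
```

```bash
python3 - <<'E'
from h import *
o=get_obs(); print(o["position"],o["tool_rot"],o["q"])
for n in("scene","top"): cv2.imwrite(f"pics/{n}3.png",camera(n)[:,:,::-1])
a=cv2.imread("pics/scene3.png")[180:330,310:460];b=cv2.imread("pics/top3.png")[110:260,200:350]
cv2.imwrite("pics/c3.png",cv2.resize(np.hstack([a,b]),None,fx=2.6,fy=2.6,interpolation=cv2.INTER_CUBIC))
E
```

```text
[0.44584911 0.12719998 0.1670683 ] [-0.0260605   0.70865658 -0.7046845   0.02337641] [0.03234975 0.40157799 1.88393376 0.00739981 0.85990504 1.5283779 ]
```

View pics/c3.png

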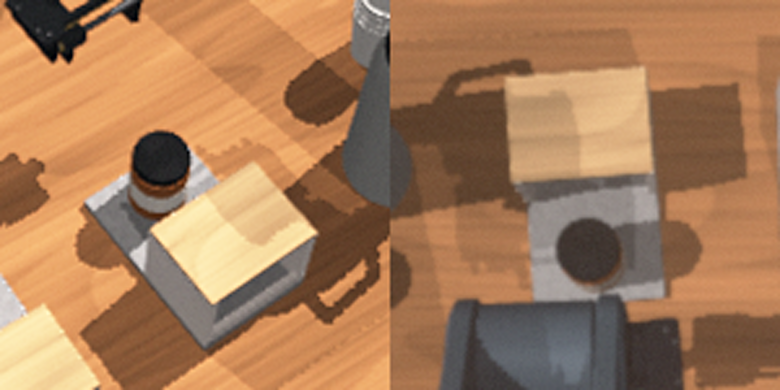

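```bash
python3 - <<'E'
from h import *
im=cv2.imread("pics/top3.png"); g=cv2.cvtColor(im,cv2.COLOR_BGR2GRAY)
def bl(g,th,near):
    k,_,st,c=cv2.connectedComponentsWithStats((g<th).astype(np.uint8)); i=min([i for i in range(1,k) if st[i,4]>50],key=lambda i:np.hypot(*(c[i]-near))); return c[i],st[i]
c,s=bl(g,72,(276.5,206.5)); print(c,s)
g2=cv2.cvtColor(cv2.imread("pics/scene3.png"),cv2.COLOR_BGR2GRAY); d,s=bl(g2,60,(371,240)); print(d,s)
print(tri(d,c)); p=onz("top",*c,.100)
y=np.radians(3.8); R=np.array([[np.cos(y),-np.sin(y)],[np.sin(y),np.cos(y)]]); O=np.array([.648,.1296])
print(p,"unit",R.T@(p[:2]-O))
print("start TCP",O+R@[-.125,0], "end",O+R@[.008,0])
E
```

```text
[276.42826087 206.13695652] [265 194  24  25 460]
[371.30339806 241.98058252] [361 231  22  25 412]
(array([0.57891125, 0.12472933, 0.09189756]), np.float64(0.0005831691890727415))
[0.57759729 0.12376175 0.1       ] unit [-0.07063485 -0.00115955]
start TCP [0.52327482 0.12131576] end [0.65598241 0.13013019]
```

>>> jog_arm(increments=[[[0,-8,0,0.0,0,0,1],[0,-16,0,0,0,0,1],[0,-24,0,0,0,0,1],[0,-32,0,0,0,0,1],[0,-40,0,0,0,0,1],[0,-45,0,0,0,0,1],[0,-45,0,0,0,0,1],[0,-45,0,0,0,0,1]]])

```text
time: 9.2
position: [0.47, 0.1221, 0.259]
tool_rot: [-0.227, -0.656, 0.664, -0.277]
ft_force: [0.8, 1.1, 0.4]
grip_width: 0.0072
```

```bash
python3 - <<'E'
from h import *
o=get_obs(); print(o["position"],o["tool_rot"],o["q"])
E
```

```text
[0.47003434 0.12214704 0.25896581] [-0.22716969 -0.65649412  0.66381733 -0.27704865] [ 2.39529836e-02  1.59175041e-01  2.25264547e+00 -6.91333927e-01
  7.47847046e-04  2.21038068e+00]
```

```bash
cat > ik.py <<'E'
import numpy as np
from scipy.optimize import least_squares
from h import *
data=[([.5285,1.4339,1.1814],.6243,.2216),([.40158,1.88393,.8599],.4636,.16707),([.159175,2.252646,0.00075],.4856,.25897)]
def fk(p,q):
    L1,L2,D,h,a=p; A=q[0];B=A+q[1];C=B+q[2]
    return a+L1*np.sin(A)+L2*np.sin(B)+D*np.sin(C), h+L1*np.cos(A)+L2*np.cos(B)+D*np.cos(C)
p0=np.array([.45,.4,.3,.3,0])
f=lambda p:np.r_[np.ravel([np.subtract(fk(p,q),(r,z)) for q,r,z in data]),(p-p0)*np.array([1,1,1,1,10])*1e-3]
P=least_squares(f,p0).x
if __name__=="__main__":
    print(P,f(P))
    for tilt in(15,20,25,30,35,40):
        for r,z in((.46,.17),(.53,.17),(.53,.065),(.67,.065)):
            C=np.pi-np.radians(tilt)
            s=least_squares(lambda q:np.r_[np.subtract(fk(P,q),(r,z)),(sum(q)-C)*.3],[.4,1.8,.8]); print(tilt,r,z,s.x.round(3),s.cost<1e-8)
E
python3 ik.py
```

```text
[ 0.75878651  0.39021488  0.3385331   0.05661086 -0.12166025] [-3.42319415e-03  2.80582223e-03  4.75856900e-03 -6.31615607e-03
 -1.32320609e-03  3.51057697e-03  3.08786509e-04 -9.78512482e-06
  3.85331036e-05 -2.43389144e-04 -1.21660250e-03]
15 0.46 0.17 [0.303 2.083 0.494] True
15 0.53 0.17 [0.375 1.944 0.56 ] True
15 0.53 0.065 [0.494 2.097 0.289] True
15 0.67 0.065 [0.614 1.775 0.491] True
20 0.46 0.17 [0.284 2.151 0.357] True
20 0.53 0.17 [0.355 2.015 0.422] True
20 0.53 0.065 [0.485 2.171 0.137] True
20 0.67 0.065 [0.598 1.852 0.342] True
25 0.46 0.17 [0.271 2.222 0.212] True
25 0.53 0.17 [0.34  2.088 0.277] True
25 0.53 0.065 [ 0.482  2.246 -0.022] True
25 0.67 0.065 [0.587 1.93  0.188] True
30 0.46 0.17 [0.264 2.296 0.058] True
30 0.53 0.17 [0.331 2.162 0.125] True
30 0.53 0.065 [ 0.487  2.322 -0.192] True
30 0.67 0.065 [0.583 2.006 0.029] True
35 0.46 0.17 [ 0.265  2.372 -0.106] True
35 0.53 0.17 [ 0.329  2.237 -0.036] True
35 0.53 0.065 [ 0.503  2.401 -0.373] True
35 0.67 0.065 [ 0.585  2.081 -0.136] True
40 0.46 0.17 [ 0.276  2.451 -0.284] True
40 0.53 0.17 [ 0.335  2.314 -0.206] True
40 0.53 0.065 [ 0.53   2.482 -0.569] True
40 0.67 0.065 [ 0.595  2.155 -0.307] True
```

```bash
cat >> h.py <<'E'
from scipy.spatial.transform import Rotation as Ro
def want(yaw,tilt):
    # tool down: y=(0,0,-1), z=(0,-1,0), x = y x z = (-1,0,0)
    R0=np.array([[-1,0,0],[0,0,-1],[0,-1,0]]).astype(float)
    return Ro.from_euler("z",yaw,degrees=True)*Ro.from_euler("y",-tilt,degrees=True)*Ro.from_matrix(R0)
def turn(yaw,tilt):
    o=get_obs(); c=Ro.from_quat(o["tool_rot"]); return (want(yaw,tilt)*c.inv()).as_rotvec(degrees=True)
E
python3 - <<'E'
from h import *
print(turn(3.8,15),turn(3.8,0),get_obs()["position"])
E
```

```text
[ 0.23737526 26.80877812 -0.23607568] [-0.77866695 41.77274585 -0.5034411 ] [0.47003434 0.12214704 0.25896581]
```

>>> jog_arm(increments=[[[0,6,0,0.01,0,0,1],[0,12,0,0.02,0,-0.01,1],[0,18,0,0.03,0,-0.03,1],[0,24,0,0.04,0,-0.05,1],[0.2,27,-0.2,0.045,-0.001,-0.08,1],[0.2,27,-0.2,0.045,-0.001,-0.09,1],[0.2,27,-0.2,0.045,-0.001,-0.09,1],[0.2,27,-0.2,0.045,-0.001,-0.09,1]]])

```text
time: 10.0
position: [0.5136, 0.1212, 0.1687]
tool_rot: [0.067, 0.704, -0.698, 0.114]
ft_force: [0.4, -0.3, 0.5]
grip_width: 0.0004
```

```bash
python3 - <<'E'
from h import *
print(turn(3.8,15),get_obs()["position"],get_obs()["q"])
E
```

```text
[ 0.03434928 -0.25652495 -0.05780366] [0.51362878 0.12122935 0.16871247] [0.0116497  0.4017001  1.92289503 0.02611038 0.56022468 1.49474692]
```

>>> jog_arm(increments=[[[0,0,0,0,0,-0.03,1],[0,0,0,0,0,-0.06,1],[0,0,0,0,0,-0.09,1],[0,0,0,0,0,-0.105,1],[0,0,0,0,-0.0005,-0.111,1],[0,0,0,0,-0.0005,-0.111,1]]])

```text
time: 10.6
position: [0.5131, 0.1209, 0.0582]
tool_rot: [0.067, 0.704, -0.698, 0.115]
ft_force: [0.6, 0.2, -0.0]
grip_width: 0.0006
```

```bash
python3 - <<'E'
from h import *
print(turn(3.8,15),get_obs()["position"],get_obs()["q"])
for n in("scene",): cv2.imwrite(f"pics/{n}4.png",camera(n)[:,:,::-1])
a=cv2.imread("pics/scene4.png")[180:330,310:460]
cv2.imwrite("pics/c4.png",cv2.resize(a,None,fx=4,fy=4,interpolation=cv2.INTER_CUBIC))
E
```

```text
[ 0.03519517 -0.23744144 -0.08190516] [0.51314992 0.1209306  0.05819667] [0.01091556 0.62534809 2.0040033  0.05604212 0.25538168 1.46151775]
```

View pics/c4.png

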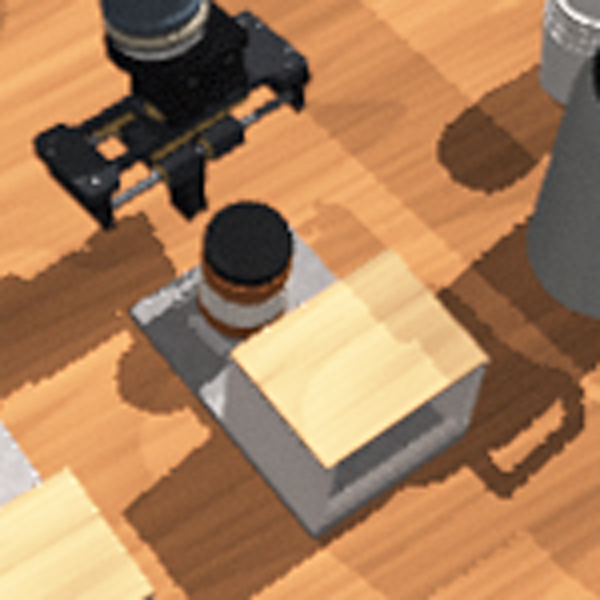

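>>> jog_arm(increments=[[[0,0,0,0.005,0.0003,-0.001,1],[0,0,0,0.01,0.0006,-0.001,1],[0,0,0,0.015,0.001,-0.001,1],[0,0,0,0.019,0.0013,-0.001,1],[0,0,0,0.022,0.0015,-0.001,1],[0,0,0,0.025,0.0017,-0.001,1],[0,0,0,0.028,0.0019,-0.001,1],[0,0,0,0.031,0.0021,-0.001,1]]])

```text
time: 11.45
position: [0.5444, 0.1231, 0.0575]
tool_rot: [0.067, 0.704, -0.698, 0.115]
ft_force: [-2.5, 0.2, 0.1]
grip_width: 0.0004
```

>>> jog_arm(increments=[[[0,0,0,0.004,0.0003,0,1],[0,0,0,0.008,0.0005,0,1],[0,0,0,0.012,0.0008,0,1],[0,0,0,0.016,0.0011,0,1],[0,0,0,0.02,0.0013,0,1],[0,0,0,0.024,0.0016,0,1],[0,0,0,0.028,0.0019,0,1],[0,0,0,0.032,0.0021,0,1]]])

```text
time: 12.25
position: [0.5767, 0.1252, 0.0575]
tool_rot: [0.067, 0.704, -0.698, 0.115]
ft_force: [-1.5, -0.5, 0.3]
grip_width: 0.0003
```

```bash
python3 - <<'E'
from h import *
print(turn(3.8,15),get_obs()["position"],get_obs()["ft_force"])
for n in("scene",): cv2.imwrite(f"pics/{n}5.png",camera(n)[:,:,::-1])
a=cv2.imread("pics/scene5.png")[180:330,310:460]
cv2.imwrite("pics/c5.png",cv2.resize(a,None,fx=4,fy=4,interpolation=cv2.INTER_CUBIC))
E
```

```text
[ 0.0343475  -0.22953291 -0.08021337] [0.57673016 0.12518044 0.05751187] [-1.54280754 -0.5488611   0.33687555]
```

View pics/c5.png

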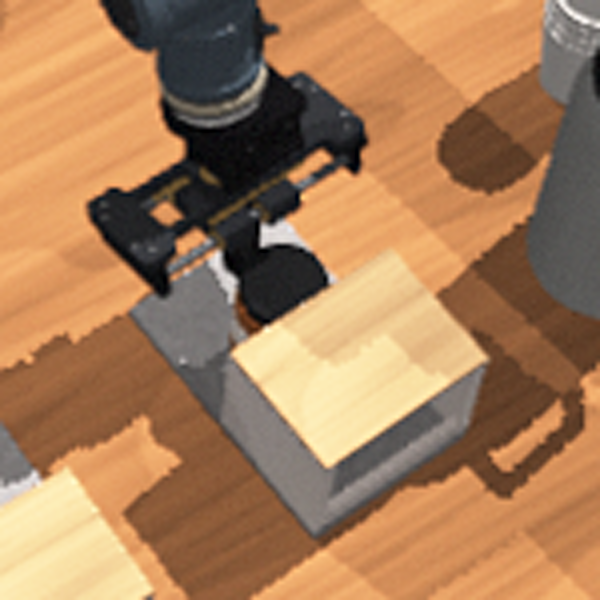

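>>> jog_arm(increments=[[[0,0,0,0.004,0.0003,0,1],[0,0,0,0.008,0.0005,0.001,1],[0,0,0,0.012,0.0008,0.001,1],[0,0,0,0.016,0.0011,0.001,1],[0,0,0,0.02,0.0013,0.001,1],[0,0,0,0.024,0.0016,0.001,1],[0,0,0,0.028,0.0019,0.001,1],[0,0,0,0.032,0.0021,0.001,1]]])

```text
time: 13.1
position: [0.6101, 0.1273, 0.0587]
tool_rot: [0.068, 0.704, -0.698, 0.115]
ft_force: [-1.0, 0.3, -0.3]
grip_width: 0.0003
```

```bash
python3 - <<'E'
from h import *
print(turn(3.8,15),get_obs()["position"],get_obs()["ft_force"])
for n in("scene",): cv2.imwrite(f"pics/{n}6.png",camera(n)[:,:,::-1])
a=cv2.imread("pics/scene6.png")[180:330,310:460]
cv2.imwrite("pics/c6.png",cv2.resize(a,None,fx=4,fy=4,interpolation=cv2.INTER_CUBIC))
E
```

```text
[ 0.03261268 -0.13124808 -0.07361261] [0.61014982 0.12727528 0.05868259] [-1.00496823  0.29723622 -0.29026911]
```

View pics/c6.png

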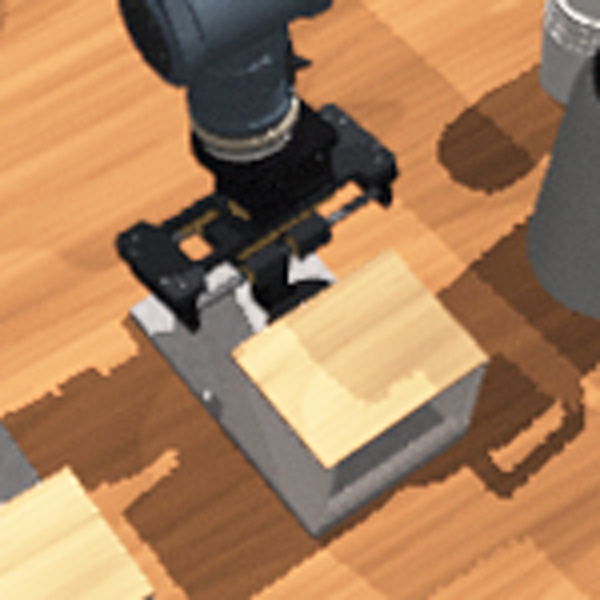

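>>> jog_arm(increments=[[[0,0,0,0.004,0.0003,0,1],[0,0,0,0.008,0.0005,0,1],[0,0,0,0.012,0.0008,0,1],[0,0,0,0.016,0.0011,0,1],[0,0,0,0.02,0.0013,0,1],[0,0,0,0.024,0.0016,0,1],[0,0,0,0.028,0.0019,0,1],[0,0,0,0.03,0.002,0,1]]])

```text
time: 13.95
position: [0.6419, 0.1292, 0.059]
tool_rot: [0.069, 0.704, -0.698, 0.116]
ft_force: [-1.1, -0.8, 0.3]
grip_width: 0.0006
```

```bash
python3 - <<'E'
from h import *
print(turn(3.8,15),get_obs()["position"],get_obs()["ft_force"])
for n in("scene",): cv2.imwrite(f"pics/{n}7.png",camera(n)[:,:,::-1])
a=cv2.imread("pics/scene7.png")[180:330,310:460]
cv2.imwrite("pics/c7.png",cv2.resize(a,None,fx=4,fy=4,interpolation=cv2.INTER_CUBIC))
E
```

```text
[ 0.02878177  0.01308357 -0.06256495] [0.64194274 0.12924271 0.05903777] [-1.10641434 -0.84673836  0.31256716]
```

View pics/c7.png

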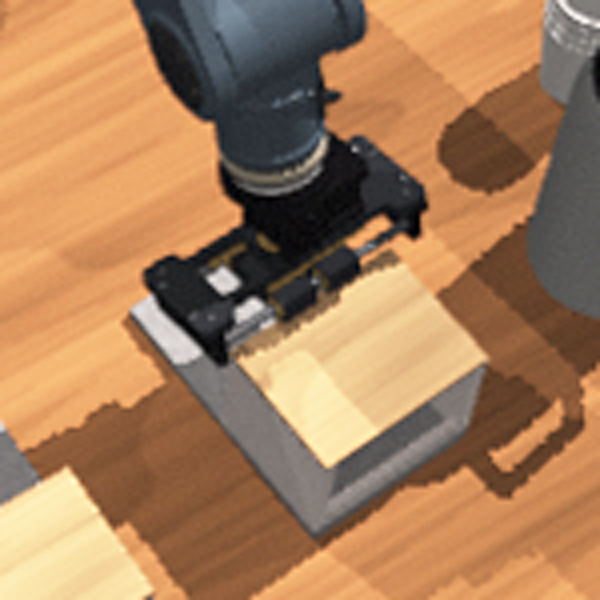

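>>> jog_arm(increments=[[[0,0,0,0.003,0.0002,0,1],[0,0,0,0.006,0.0004,0.0005,1],[0,0,0,0.009,0.0006,0.001,1],[0,0,0,0.01,0.0007,0.001,1]]])

```text
time: 14.4
position: [0.65, 0.1299, 0.0593]
tool_rot: [0.067, 0.704, -0.698, 0.114]
ft_force: [-7.1, -2.2, 1.1]
grip_width: 0.0004
```

>>> jog_arm(increments=[[[0,0,0,-0.01,-0.001,0,1],[0,0,0,-0.04,-0.003,0,1],[0,0,0,-0.08,-0.005,0.02,1],[0,0,0,-0.12,-0.008,0.05,1],[0,0,0,-0.16,-0.01,0.09,1],[0,0,0,-0.19,-0.012,0.13,1],[0,0,0,-0.19,-0.012,0.14,1]]])

```text
time: 15.1
position: [0.4568, 0.1181, 0.202]
tool_rot: [0.067, 0.704, -0.698, 0.115]
ft_force: [1.1, -0.6, 0.4]
grip_width: 0.0006
```

```bash
python3 - <<'E'
from h import *
print(turn(3.8,0),turn(1.2,0),get_obs()["position"],get_obs()["ft_force"])
for n in("scene","top"): cv2.imwrite(f"pics/{n}8.png",camera(n)[:,:,::-1])
a=cv2.imread("pics/scene8.png")[210:330,330:450];b=cv2.imread("pics/top8.png")[120:240,220:340]
cv2.imwrite("pics/c8.png",cv2.resize(np.hstack([a,b]),None,fx=3.3,fy=3.3,interpolation=cv2.INTER_CUBIC))
# predicted jar outline when at unit x=48
y=np.radians(3.8); O=np.array([.648,.1296])
for xu in(.033,.045,.06):
    p=O+np.array([np.cos(y),np.sin(y)])*xu
    print(xu,"foot centre top",proj("top",[*p,.012]),"front foot",proj("top",[*(p-[.033,0]),.012]),"front wall z.08",proj("top",[*(p-[.033,0]),.08]), "scene back foot",proj("scene",[*(p+[.033,0]),.012]))
E
```

```text
[-0.96657514 14.82309809 -0.10983982] [-0.63008817 14.84258724 -2.6952588 ] [0.45679327 0.11807666 0.20196247] [ 1.05667787 -0.60475021  0.37281242]
0.033 foot centre top [276.25728046 173.88813989] front foot [276.26732162 185.61134227] front wall z.08 [274.01508866 180.76084115] scene back foot [398.14134697 289.8657204 ]
0.045 foot centre top [275.96787434 169.64898648] front foot [275.97730208 181.35440579] front wall z.08 [273.71107695 176.27591978] scene back foot [400.80443691 293.01134423]
0.06 foot centre top [275.60673342 164.35907854] front foot [275.615397   176.04232589] front wall z.08 [273.33174684 170.67986679] scene back foot [404.15461191 296.96854831]
```

View pics/c8.png

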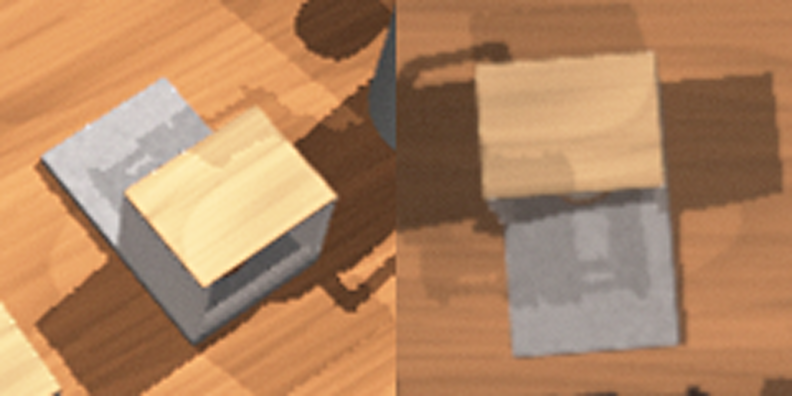

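```bash
python3 - <<'E'
from h import *
crop("pics/top8.png",245,160,60,40,12,"pics/c9.png")
O=np.array([.648,.1296])
for z in(.116,.122): print(proj("top",[*O,z]))
E
```

```text
[273.57613147 177.93744701]
[273.35708603 177.45635376]
```

View pics/c9.png

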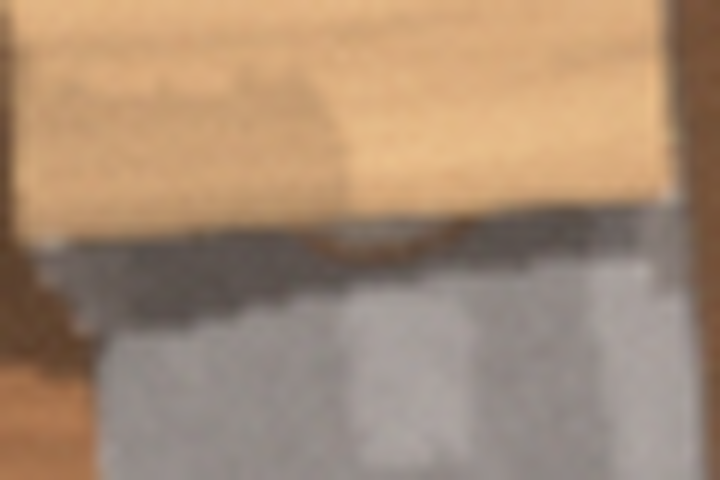

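>>> jog_arm(increments=[[[0,5,-1,-0.005,-0.04,0,1],[-0.3,10,-2,-0.01,-0.085,0,1],[-0.6,14.8,-2.7,-0.015,-0.13,0,-1],[-0.6,14.8,-2.7,-0.015,-0.175,0,-1],[-0.6,14.8,-2.7,-0.018,-0.22,0,-1],[-0.6,14.8,-2.7,-0.02,-0.265,0,-1],[-0.6,14.8,-2.7,-0.023,-0.31,0,-1],[-0.6,14.8,-2.7,-0.025,-0.35,0,-1]]])

```text
time: 16.0
position: [0.4364, -0.235, 0.2013]
tool_rot: [0.004, -0.707, 0.707, -0.01]
ft_force: [1.0, -0.3, -0.5]
grip_width: 0.0406
```

```bash
python3 - <<'E'
from h import *
o=get_obs();print(turn(1.2,0),o["position"],np.array([.4317,-.2689])-o["position"][:2])
E
```

```text
[0.01358129 0.42848794 0.08815837] [ 0.43640698 -0.23502341  0.2012529 ] [-0.00470698 -0.03387659]
```

>>> jog_arm(increments=[[[0,0.4,0,-0.003,-0.02,-0.02,-1],[0,0.4,0,-0.005,-0.034,-0.05,-1],[0,0.4,0,-0.005,-0.034,-0.085,-1],[0,0.4,0,-0.005,-0.034,-0.1,-1],[0,0.4,0,-0.005,-0.034,-0.1,-1]]])

```text
time: 16.5
position: [0.4302, -0.2684, 0.0977]
tool_rot: [-0.008, 0.708, -0.706, 0.005]
ft_force: [0.0, -0.6, 0.2]
grip_width: 0.0805
```

```bash
python3 - <<'E'
from h import *
o=get_obs();print(turn(1.2,0),o["position"],np.array([.4317,-.2689])-o["position"][:2])
cv2.imwrite("pics/scene9.png",camera("scene")[:,:,::-1]); crop("pics/scene9.png",150,200,150,120,5,"pics/c10.png")
E
```

```text
[-0.22802375 -0.21099749  0.14127383] [ 0.43019814 -0.26844062  0.09772869] [ 0.00150186 -0.00045938]
```

View pics/c10.png

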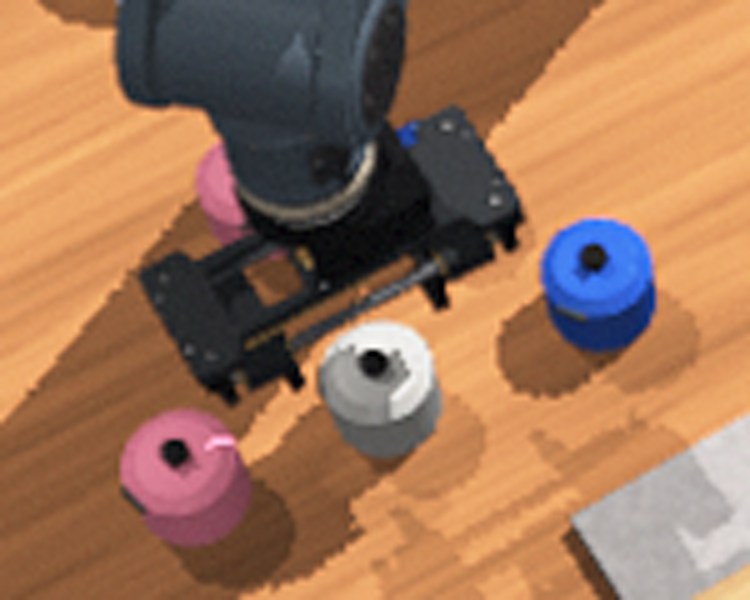

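>>> jog_arm(increments=[[[0,0,0,0.001,0,0,-1],[0,0,0,0.001,0,-0.025,-1],[0,0,0,0.001,0,-0.05,-1],[0,0,0,0.001,0,-0.07,-1],[0,0,0,0.001,0,-0.082,-1],[0,0,0,0.001,0,-0.086,-1],[0,0,0,0.001,0,-0.086,-1]]])

```text
time: 17.25
position: [0.4325, -0.2693, 0.0135]
tool_rot: [-0.007, 0.708, -0.707, 0.006]
ft_force: [0.8, 0.3, 0.2]
grip_width: 0.0873
```

>>> jog_arm(increments=[[[0,0,0,0,0,0,0],[0,0,0,0,0,0,0],[0,0,0,0,0,0,0.5],[0,0,0,0,0,0,0.5],[0,0,0,0,0,0,0.5],[0,0,0,0,0,0,0.5]]], squeeze=20)

```text
time: 17.85
position: [0.4326, -0.2692, 0.014]
tool_rot: [-0.007, 0.707, -0.707, 0.007]
ft_force: [0.3, 0.0, 5.8]
grip_width: 0.0637
```

>>> jog_arm(increments=[[[0,0,0,0,0,0.02,0.5],[0,0,0,0,0,0.05,0.5],[0,0,0,0,0,0.085,0.5],[0,0,0,0.01,0.01,0.11,0.5],[0,0,0,0.03,0.025,0.12,0.5],[0,0,0,0.06,0.05,0.12,0.5],[0,0,0,0.09,0.075,0.12,0.5],[0,0,0,0.12,0.1,0.12,0.5]]])

```text
time: 18.65
position: [0.553, -0.1681, 0.1335]
tool_rot: [-0.007, 0.708, -0.707, 0.006]
ft_force: [1.2, -0.6, -1.9]
grip_width: 0.0638
```

```bash
python3 - <<'E'
from h import *
o=get_obs();print(turn(1.2,0),o["position"],o["grip_width"],o["ft_force"],np.array([.593,-.1417])-o["position"][:2])
E
```

```text
[-0.08333255 -0.09735464  0.1394188 ] [ 0.55299287 -0.16814893  0.13353314] 0.0637578231871264 [ 1.2170363  -0.6159192  -1.89867745] [0.04000713 0.02644893]
```

>>> jog_arm(increments=[[[0,0,0,0.02,0.013,0,0.5],[0,0,0,0.035,0.023,0,0.5],[0,0,0,0.04,0.0265,-0.01,0.5],[0,0,0,0.04,0.0265,-0.035,0.5],[0,0,0,0.04,0.0265,-0.065,0.5],[0,0,0,0.04,0.0265,-0.09,0.5],[0,0,0,0.04,0.0265,-0.103,0.5],[0,0,0,0.04,0.0265,-0.103,0.5]]])

```text
time: 19.45
position: [0.5909, -0.1415, 0.0281]
tool_rot: [-0.009, 0.708, -0.706, 0.004]
ft_force: [0.2, 0.2, -2.0]
grip_width: 0.064
```

```bash
python3 - <<'E'
from h import *
o=get_obs();print(turn(1.2,0),o["position"],o["grip_width"],o["ft_force"])
cv2.imwrite("pics/scene10.png",camera("scene")[:,:,::-1]); crop("pics/scene10.png",240,240,130,130,4,"pics/c11.png")
E
```

```text
[-0.19038689 -0.37060335  0.17362464] [ 0.5909161  -0.14147475  0.02814239] 0.06397442412434755 [ 0.16323894  0.18128221 -2.0473892 ]
```

View pics/c11.png

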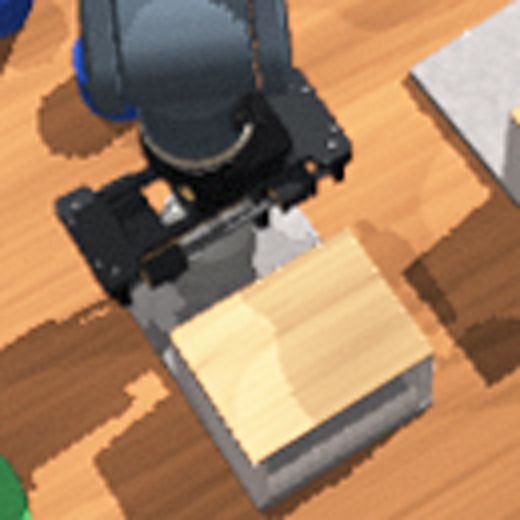

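>>> jog_arm(increments=[[[0,0,0,0,0,-0.001,0.5],[0,0,0,0,0,-0.002,0.5],[0,0,0,0,0,-0.002,0.5]]])

```text
time: 19.8
position: [0.5925, -0.1421, 0.0284]
tool_rot: [-0.007, 0.708, -0.707, 0.005]
ft_force: [-0.6, -0.2, -3.5]
grip_width: 0.0637
```

>>> jog_arm(increments=[[[0,0,0,0,0,-0.001,0.5],[0,0,0,0,0,-0.002,0.5],[0,0,0,0,0,-0.002,0.5]]])

```text
time: 20.1
position: [0.5925, -0.1421, 0.0265]
tool_rot: [-0.007, 0.708, -0.707, 0.006]
ft_force: [-0.2, -0.6, -2.2]
grip_width: 0.0636
```

>>> jog_arm(increments=[[[0,0,0,0,0,-0.001,0.5],[0,0,0,0,0,-0.002,0.5],[0,0,0,0,0,-0.002,0.5]]])

```text
time: 20.4
position: [0.5928, -0.1421, 0.0259]
tool_rot: [-0.007, 0.708, -0.707, 0.006]
ft_force: [-1.4, 1.0, 6.1]
grip_width: 0.0639
```

>>> jog_arm(increments=[[[0,0,0,0,0,0,-0.5],[0,0,0,0,0,0,-1],[0,0,0,0,0,0,-1],[0,0,0,0,0,0,-1],[0,0,0,0,0,0.01,-1],[0,0,0,0,0,0.04,-1],[0,0,0,0,0,0.08,-1],[0,0,0,0,0,0.12,-1]]])

```text
time: 21.2
position: [0.5924, -0.142, 0.1472]
tool_rot: [-0.007, 0.708, -0.706, 0.005]
ft_force: [0.8, -1.0, -0.1]
grip_width: 0.0871
```

>>> jog_arm(increments=[[[0,0,0,-0.03,0,0.01,0],[0,-3,0,-0.06,-0.001,0.01,1],[0,-6,0,-0.09,-0.002,0.01,1],[0,-9,0,-0.09,-0.002,0.01,1],[0,-12,0,-0.09,-0.002,0.01,1],[0,-15,0,-0.09,-0.002,0.01,1],[0,-15,0,-0.09,-0.002,0.01,1],[0,-15,0,-0.09,-0.002,0.01,1]]])

```text
time: 22.0
position: [0.5026, -0.1442, 0.1578]
tool_rot: [-0.085, -0.701, 0.702, -0.098]
ft_force: [0.2, 0.7, -0.3]
grip_width: 0.0308
```

```bash
python3 - <<'E'
from h import *
o=get_obs();print(turn(1.2,15),o["position"],o["grip_width"],o["q"])
for n in("scene","top"): cv2.imwrite(f"pics/{n}11.png",camera(n)[:,:,::-1])
a=cv2.imread("pics/scene11.png")[240:370,240:370];b=cv2.imread("pics/top11.png")[120:250,320:450]
cv2.imwrite("pics/c12.png",cv2.resize(np.hstack([a,b]),None,fx=3,fy=3,interpolation=cv2.INTER_CUBIC))
E
```

```text
[ 0.19174993 -0.15486789  0.20245411] [ 0.50258095 -0.14423907  0.1577511 ] 0.030837564273420683 [-0.57869232  0.41903455  1.9404926   0.26051458  0.58005942  0.77037906]
```

View pics/c12.png

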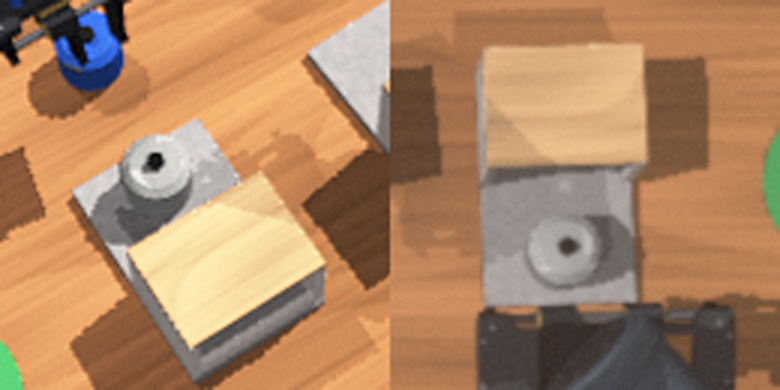

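```bash
python3 - <<'E'
from h import *
p=onz("top",379.0,201.3,.075); y=np.radians(1.2); c=np.array([np.cos(y),np.sin(y)]); O=np.array([.658,-.1403])
print(p,(p[:2]-O)@c,(p[:2]-O)@[-c[1],c[0]], "start",O-c*.118,"end",O+c*.003)
E
```

```text
[ 0.59187616 -0.14401989  0.075     ] -0.06618723710208939 -0.002334284591602165 start [ 0.54002588 -0.14277121] end [ 0.66099934 -0.14023717]
```

>>> jog_arm(increments=[[[0.2,0,0.2,0.02,0,0,1],[0.2,0,0.2,0.035,0,-0.02,1],[0.2,0,0.2,0.035,0,-0.055,1],[0.2,0,0.2,0.035,0,-0.09,1],[0.2,0,0.2,0.035,0,-0.115,1],[0.2,0,0.2,0.035,0,-0.124,1],[0.2,0,0.2,0.035,0,-0.124,1]]])

```text
time: 22.8
position: [0.5383, -0.144, 0.0325]
tool_rot: [0.083, 0.703, -0.7, 0.099]
ft_force: [-0.6, -0.1, 1.1]
grip_width: 0.0004
```

```bash
python3 - <<'E'
from h import *
o=get_obs();print(turn(1.2,15),o["position"],o["grip_width"],o["q"])
cv2.imwrite("pics/scene12.png",camera("scene")[:,:,::-1]); crop("pics/scene12.png",220,210,150,150,4,"pics/c13.png")
E
```

```text
[-0.06245175 -0.22021849 -0.05728496] [ 0.53828118 -0.14399238  0.03248473] 0.0003642761334961208 [-0.53908773  0.69677926  1.93212149  0.44510016  0.32310033  0.60023286]
```

View pics/c13.png

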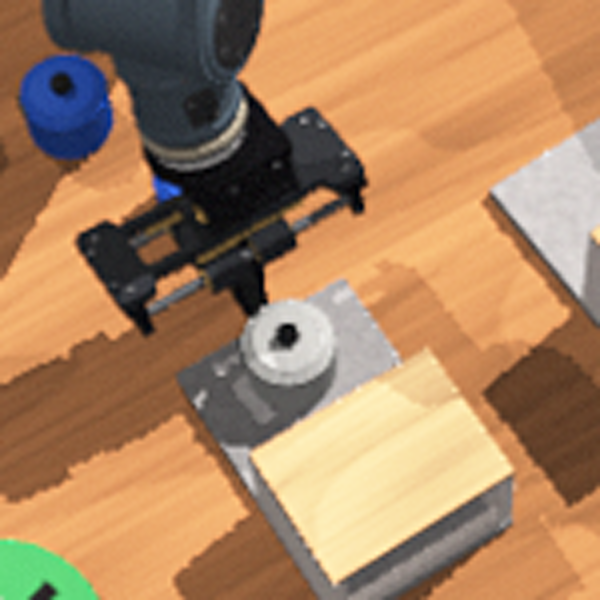

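>>> jog_arm(increments=[[[0,0,0,0.004,0,0.0005,1],[0,0,0,0.008,0,0.001,1],[0,0,0,0.012,0,0.0015,1],[0,0,0,0.016,0.0003,0.0015,1],[0,0,0,0.02,0.0004,0.0015,1],[0,0,0,0.024,0.0005,0.0015,1],[0,0,0,0.028,0.0006,0.0015,1],[0,0,0,0.032,0.0007,0.0015,1]]])

```text
time: 23.65
position: [0.5711, -0.1436, 0.0351]
tool_rot: [0.084, 0.702, -0.7, 0.099]
ft_force: [-2.0, 0.2, 1.3]
grip_width: 0.0003
```

>>> jog_arm(increments=[[[0,0,0,0.004,0,0,1],[0,0,0,0.008,0.0002,0,1],[0,0,0,0.012,0.0003,0,1],[0,0,0,0.016,0.0004,0,1],[0,0,0,0.02,0.0005,0,1],[0,0,0,0.024,0.0006,0,1],[0,0,0,0.028,0.0007,0,1],[0,0,0,0.032,0.0007,0,1]]])

```text
time: 24.45
position: [0.6034, -0.1429, 0.0351]
tool_rot: [0.084, 0.702, -0.7, 0.099]
ft_force: [-1.2, -0.5, 1.5]
grip_width: 0.0005
```

```bash
python3 - <<'E'
from h import *
o=get_obs();print(turn(1.2,15),o["position"],o["ft_force"])
cv2.imwrite("pics/scene13.png",camera("scene")[:,:,::-1]); crop("pics/scene13.png",220,210,150,150,4,"pics/c14.png")
E
```

```text
[-0.00241171 -0.12814562 -0.06095616] [ 0.60337865 -0.14288358  0.03509763] [-1.23736435 -0.47745917  1.50271763]
```

View pics/c14.png

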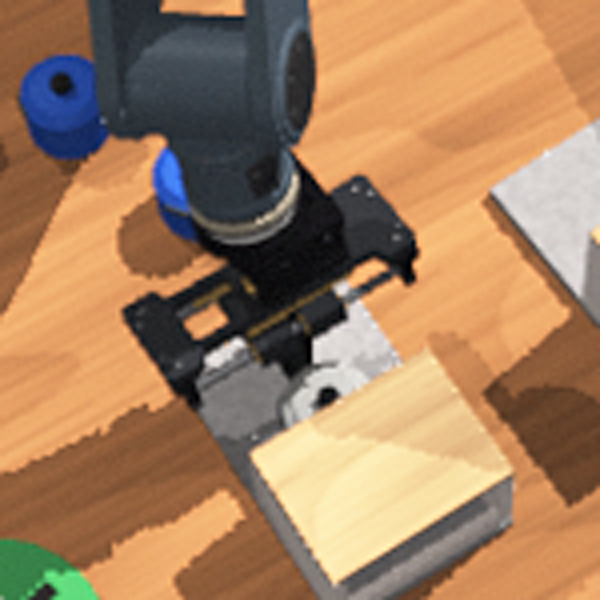

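>>> jog_arm(increments=[[[0,0,0,0.004,0,0,1],[0,0,0,0.008,0.0002,0,1],[0,0,0,0.012,0.0003,0,1],[0,0,0,0.016,0.0004,0,1],[0,0,0,0.02,0.0005,0,1],[0,0,0,0.024,0.0006,0,1],[0,0,0,0.028,0.0007,0,1],[0,0,0,0.032,0.0007,0,1]]])

```text
time: 25.3
position: [0.6366, -0.1424, 0.0352]
tool_rot: [0.084, 0.702, -0.7, 0.1]
ft_force: [-1.5, 0.0, -0.5]
grip_width: 0.0005
```

>>> jog_arm(increments=[[[0,0,0,0.004,0,0,1],[0,0,0,0.008,0.0002,0,1],[0,0,0,0.011,0.0003,0,1],[0,0,0,0.014,0.0004,0,1],[0,0,0,0.017,0.0005,0,1]]])

```text
time: 25.8
position: [0.6538, -0.1419, 0.0352]
tool_rot: [0.084, 0.702, -0.7, 0.1]
ft_force: [-1.1, -0.9, 0.8]
grip_width: 0.0004
```

```bash
python3 - <<'E'
from h import *
o=get_obs();print(turn(1.2,15),o["position"],o["ft_force"])
cv2.imwrite("pics/scene14.png",camera("scene")[:,:,::-1]); crop("pics/scene14.png",220,210,150,150,4,"pics/c15.png")
E
```

```text
[ 0.02960832 -0.06435569 -0.05665882] [ 0.65375718 -0.14188995  0.03520981] [-1.05179272 -0.90683789  0.79613202]
```

View pics/c15.png

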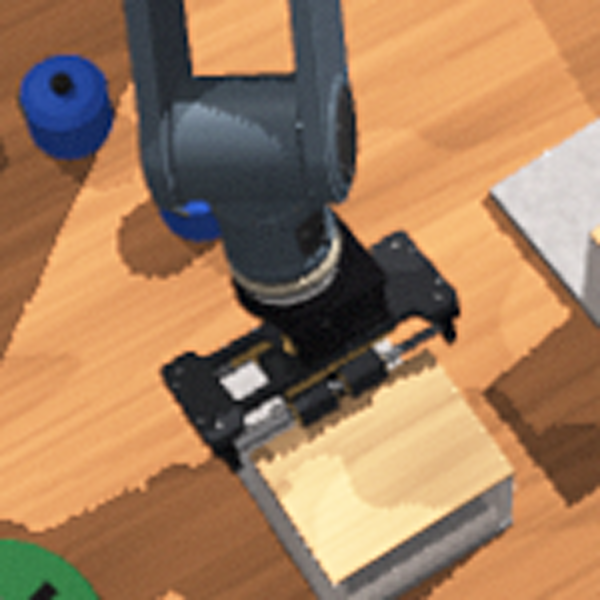

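>>> jog_arm(increments=[[[0,0,0,0.003,0,0.0005,1],[0,0,0,0.006,0.0002,0.001,1],[0,0,0,0.007,0.0002,0.001,1]]])

```text
time: 26.15
position: [0.6614, -0.1418, 0.0364]
tool_rot: [0.084, 0.702, -0.7, 0.1]
ft_force: [-3.6, -0.0, 2.4]
grip_width: 0.0005
```

>>> jog_arm(increments=[[[0,0,0,-0.01,0,0,1],[0,0,0,-0.04,-0.001,0,1],[0,0,0,-0.08,-0.002,0.02,1],[0,0,0,-0.115,-0.002,0.06,1],[0,0,0,-0.14,-0.002,0.1,1],[0,0,0,-0.17,-0.002,0.15,1],[0,0,0,-0.2,-0.002,0.18,1],[0,0,0,-0.2,-0.002,0.18,1]]])

```text
time: 26.95
position: [0.4599, -0.144, 0.2208]
tool_rot: [-0.087, -0.7, 0.702, -0.102]
ft_force: [-0.4, -0.4, -0.6]
grip_width: 0.0004
```

```bash
python3 - <<'E'
from h import *
o=get_obs();print(o["position"],o["ft_force"])
for n in("scene","top"): cv2.imwrite(f"pics/{n}15.png",camera(n)[:,:,::-1])
crop("pics/top15.png",350,155,60,40,12,"pics/c16.png")
y=np.radians(1.2); O=np.array([.658,-.1403])
for xu in(.032,.038,.044,.05):
    p=O+np.array([np.cos(y),np.sin(y)])*xu
    print(xu,"front foot r30",proj("top",[*(p-[.03,0]),.012]),"rim",proj("top",[*(p-[.0325,0]),.060]))
E
```

```text
[ 0.45991411 -0.14403381  0.22080041] [-0.36450553 -0.41759754 -0.56371201]
0.032 front foot r30 [374.01414295 180.51828045] rim [376.1672739  177.87955564]
0.038 front foot r30 [373.92988586 178.38716103] rim [376.07896418 175.66848442]
0.044 front foot r30 [373.84569287 176.25766278] rim [375.9907242  173.45915909]
0.05 front foot r30 [373.76156389 174.12978384] rim [375.90255386 171.25157757]
```

View pics/c16.png

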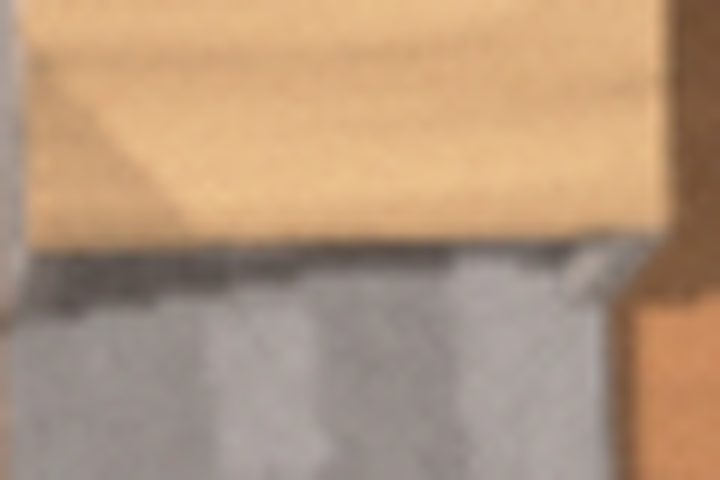

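View pics/scene15.png

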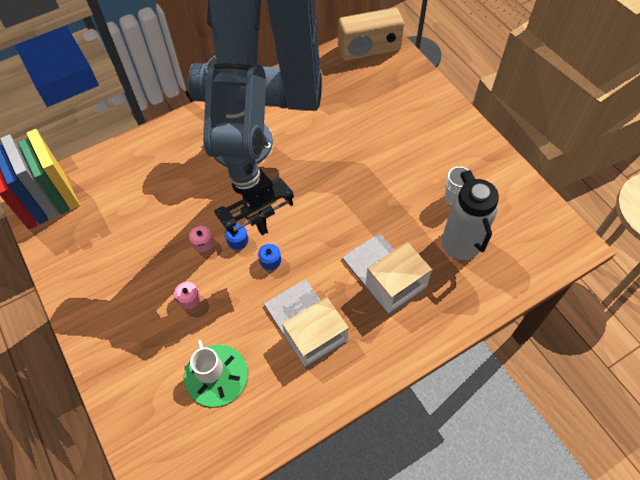

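View pics/top15.png

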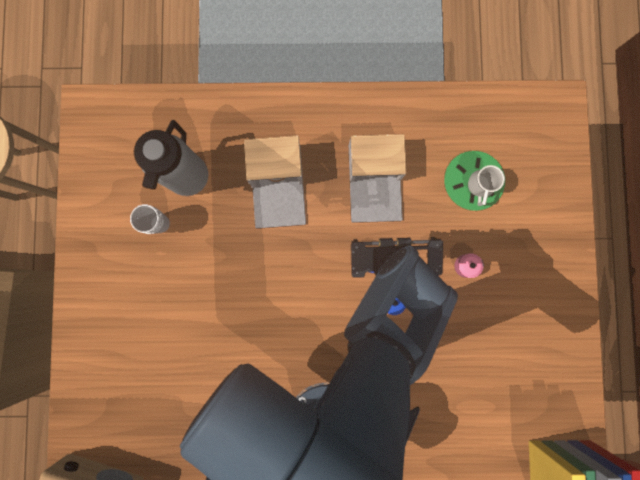

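```bash
python3 - <<'E'
from h import *
a=cv2.imread("pics/scene15.png")[310:370,290:355];b=cv2.imread("pics/scene0.png")[310:370,290:355]
c=cv2.imread("pics/scene15.png")[255:315,375:440];d=cv2.imread("pics/scene0.png")[255:315,375:440]
m=np.vstack([np.hstack([b,a]),np.hstack([d,c])]); m=(255*(m/255.)**.6).astype(np.uint8)
cv2.imwrite("pics/c17.png",cv2.resize(m,None,fx=5,fy=4.9,interpolation=cv2.INTER_CUBIC))
E
```

```text
(no output)
```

View pics/c17.png

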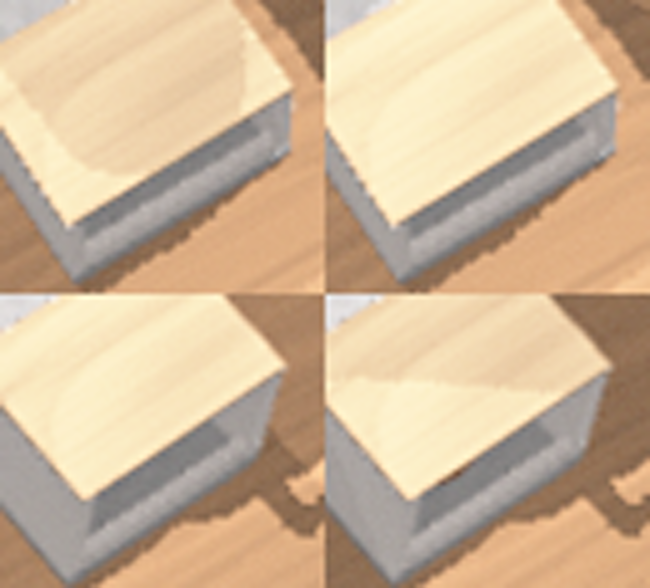

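```bash
python3 -c "
from rig import *
print(get_obs()['time'],get_obs()['ft_force']); print(hand_in())"
```

```text
27.05 [-0.04595273  1.12222217 -0.9058631 ]
the job is handed in; nothing more can be done
None
```

I put both things away, jar first, and handed the job in at about 27 s. I set the coffee jar on the ledge of the left, high-roofed unit (roof top measured at about 120 mm). I set the steel sugar bowl on the ledge of the right, low-roofed unit (about 98 mm). I then let go of each and slid it in slowly with the shut fingertips.

**Last checks**
- **Jar:** it stands upright, mid-width, with its centre about 45 mm behind the roof's front edge, so its front is about 12 mm under the roof. Slivers of its foot show in both views and agree with this.
- **Bowl:** it is hidden in both views. Its depth of about 45 mm comes from the last position of the fingertips. It fits the top view, where its foot would show if it were less than about 44 mm in. That it still stands upright is inferred, as I could not see it directly.
- **Bystanders:** the flask, cups and milk jug look unmoved in the last pictures. The blue and pink bowls that show there do too, and I was not working near the rest. The arm ended clear of everything.

**What went wrong or stood out**
- A first 45° tilt of the tool ran joint 5 to its lower limit at 0. I used 15° instead.
- The force rose to about 7 N at the end of the jar push, well under the limit. I did not find the cause.

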